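Park the spring plunger and run the drum carriage to the stud press

ROBOT

A 7-joint arm with a two-finger parallel gripper is mounted at the origin on the work surface. World frame = base frame: x ahead of the robot, y to its left, z up, the work surface at z = 0. Lengths are in mm, angles in rad, forces in N, time in s.
With the tool pointing down it reaches from about 425 to 875 mm from the base axis. Payload 4.7 kg.
Tool frame: the origin (TCP) lies on the centre line of the jaws, within the pads' length; the fingertips stand 11 mm ahead of it and the grasp point (between the pads) lies 8 mm behind it; z points along the fingers, y is the direction in which the jaws open and shut (so a half turn about z gives the same grasp; the last joint's range is limited). The gripper opens to 87 mm and grips with 3 to 60 N. Pads are 19 mm wide; open, the fingers measure 117 mm over their backs; the gripper's body (75 mm by 190 mm) begins 51 mm behind the grasp point.
Start: joints at [-1.294, 0.321, -0.07, 1.45, 0.023, 1.371, -0.057], TCP at [168.887, 627.696, 233.587] pointing down, gripper open.
Joint ranges: [-2.86, 2.86], [-0.3, 2.09], [-1.38, 1.24], [0.06, 2.45], [-1.56, 4.7], [0.09, 2.05], [-2.69, 2.69]. Speed limits (rad/s): [2.57, 2.57, 3.14, 3.14, 3.14, 3.14, 3.14].

INTERFACE

Orientations are given as a rotation vector (axis times angle).
In Python, from plant import arm gives the robot as it stands.
- The arm moves only by the tool send_rows, never from a script. Its argument "steps" is a list that holds one entry, the list of rows, each a list of 7 numbers: the shift along the tool's x, y, z in m, then the turn, a rotation vector about the tool's x, y, z in degrees, then the closure, from -1 (fully open) to 1 (shut). A call has 1 to 5 rows; each row shifts and turns the commanded pose from where the row before left it, along the tool's axes as they then stand; what a row does not reach is not made up. A row lasts 1/8 s, in which the tool goes at most 62.5 mm and 10.7 degrees, less where a joint would pass 70% of its speed; a pose out of reach is approached as far as the arm can. A call is refused whole if a number of a shift passes 0.0625 or a number of a turn 10.7, either way. A call with a gripper value outside its range is refused whole. The fingers move at their own pace and stop on an object; "newtons" is the grip in N (left out, the last holds). Time passes only in rows, so rows that do not move let the fingers close. It gives the time, the measured TCP pose, the force and the opening at its end, in the units of the state.
- arm.get_obs(): the state, without advancing time (a new reading comes with each control period).
- arm.grab_frame(name): name is "scene" or "top" or "wrist"; returns a dict with "pixels" (480x640x3 uint8, red, green, blue), "fx", "fy", "cx", "cy" (pixels), "T" (4x4, takes a point from camera to world coordinates); the wrist camera has in their place "hand_eye" (4x4, takes a point from camera to tool coordinates, whose origin is the TCP and whose axes are the flange's). Camera axes: x right, y down, z forward; pixel columns grow to the right and rows downward; lengths in mm; the calibration is good to about 2 mm. The wrist camera is an equidistant fisheye: a pixel r from the principal point sees the ray r / f radians off the axis. A picture is of the moment at which its call begins: read the wrist's pose just before it. There is no depth.
- arm.finish_job(): hands the job in, once; it reports no verdict.
Trained networks look in the newest picture that a camera, given by its name, has taken for a name from the list of things; names that differ only in an ending like _2 or _b are one class to them, and where a whole thing is asked for, a point or a joint stands for the part that bears it (a point fixed in the world has none). Each returns a list of dicts, best first, with "conf" (0 to 1); they miss things now and then, are a little off and sometimes report something else, mostly with a low value. They report only what shows in the picture. A call takes as long as a camera call.
- arm.silhouettes(camera, thing): "mask" (480x640 bool, what is visible of it).
- arm.mark_of(camera, thing): "point" ([x, y, z] in mm, in world coordinates, good to about 4 mm: a listed point, or the origin of a listed thing).
The state is a dict: "clock": time; "q": joint angles; "qd": joint speeds; "joint_efforts": joint torques, N m; "tool_pos": TCP position; "tcp_rot": TCP orientation; "wrist_force": force on the tool from outside, world axes, zero at the start; "wrist_torque": the same for the moment, N m; "gripper_width": finger opening in mm.
Only numpy, scipy, OpenCV 4.12 (cv2) and the standard library are available. Lean on these libraries where they do the work, as an engineer would, in place of code of your own. Each camera call takes 0.05 s, during which the arm holds its last target. There are 200 camera calls.

TASK

Free the drum carriage on the press jig: pull the plunger's T-shaped knob up against its spring, twist it counter-clockwise (seen from above) as far as its stop and let it down into the rest notch, so that it stays up when you let go. Then push the carriage gently by its grip post all the way to the end stop, with the plunger still parked and the drum standing in its seat. Do not force the knob or the carriage against their stops, and leave the other things on the bench where they are.

Things in the scene. Friction and masses are not known exactly. Their poses are not given: they have to be found in the camera images.
- jig: Bench jig, fixed: grey bed plate 240 x 400 x 15 mm (x -100 to 140, y -200 to 200), rods along y with a carriage on them, a bridge (top 70 mm above the bench; x -115 to -30, y -128 to -72) that carries the plunger, and a press ram on the +x side, 150 mm high. Origin on the bench, z up; x points from the plunger side to the ram side; the carriage slides along +y.
- knob: Black T-bar knob of the spring plunger. Origin at the bar's centre, on the vertical plunger axis (jig x -55, y -100 mm), 113 mm above the bench at the start; x along the bar (40 mm), y across its flats (14 mm), bar 26 mm tall, z up. Bar and jig x are parallel at the start. It slides up and turns about z; parked it stays 10.5 mm above its start height. Its tip, while down, locks the carriage.
- cross_pin (a point): Middle of the knob's steel cross pin (4 mm square, 39 mm long, along the knob's x), 41 mm below the knob's origin. At the start it sits in the collar's deep slot and cannot turn. The spring pulls it down with about 6 N at the start, 9 N parked, 12 N fully up. It clears the collar's level land after 14 mm of lift; a hard stop ends the lift at 19 mm. Lift 15 to 18 mm before turning.
- collar: Steel collar, 45 mm wide, fixed on the bridge: walls up to 94 mm above the bench; origin on the axis at its foot. The lifted pin turns easily, only counter-clockwise from above (+z), to a hard stop wall just behind the rest notch, at 49 to 83 degrees, differing from jig to jig: feel it, then lower into the notch, 1 mm wider than the pin. Short of it the pin rests on the land, 14 mm up.
- stopwall: The two steel stop walls of the collar (one for each end of the pin, 16 mm from the axis, 24 mm tall above the bridge) that end the turn, directly behind the rest notch. Origin on the plunger axis at the bridge top, 70 mm above the bench. Delicate: feel for them in small steps of turn (held firmly, 0.02 rad beyond contact adds some 0.2 N m) and keep the twist against them below 0.4 N m.
- carriage: The aluminium carriage: a deck 150 x 160 x 10 mm with a flange on the plunger side that passes under the bridge, top 30 mm above the bench. Origin under the deck's centre, 20 mm above the bench, axes as the jig's; at the start at jig x = 50, y = -50 mm; at the end stop at jig y = 40 mm, so it travels 90 mm. Sliding takes about 2 to 3 N.
- grip_post (a point): Point on the axis of the carriage's upright grip post, at the middle of its round black grip (25 mm diameter, 34 mm tall, 60 to 94 mm above the bench, on a thinner steel stem): point 77 mm above the bench, at the start at jig x = -55, y = 30 mm. It moves with the carriage.
- endstop: The carriage's end stop on the jig bed: a grey block with a rubber pad 50 x 20 mm, facing the jig's -y. Origin 15 mm above the bench under the pad's face, at jig x = 50, y = 120 mm.
- drum: Small wooden drum, 104 mm diameter, 85 mm tall, about 0.3 kg, standing loose on the carriage deck between four low wooden cleats (8 mm high). Origin at the centre of its underside, on the carriage's origin axis and 10 mm above that origin.
- tin: Bystander: round dark tin, 54 mm diameter, 50 mm tall.
- tackbox: Bystander: cardboard box 60 x 90 x 40 mm.
- mallet: Bystander: wooden hammer lying flat, along its x.
- hoop: Bystander: dark wooden hoop lying flat, 150 mm diameter, 18 mm high.
- stave: Bystander: light wooden stave 160 x 35 x 20 mm.
- brush: Bystander: flat brush lying down, along its x.
- sparedrum: Bystander: a second small drum, 90 mm diameter, 75 mm tall, standing on the bench.

How it is judged:
By the outcome, as a careful person would: the job done as asked, in the order asked, and still so for the second after the job is handed in, with the robot touching nothing.
It also fails if it takes over 72 s, if anything falls off the work surface, if the arm or the gripper's body presses on something with over 40 N, if the wrist force passes 120 N, or if a joint passes its speed limit or range.

## Working session

There is one attempt and no reset: what is moved stays moved. The work goes in short steps, Python scripts to look and compute and a tool call to move; the robot and the scene stay as the last step left them, time stands still between calls to the robot, and variables do not carry over. Pictures are saved under pics/ and viewed, about 8 in all and at most 12, crops included, and the job is handed in when it is done.

Besides the shell and the picture viewer there is one more tool, called by a JSON object that holds its "fn" and its "kwargs", one argument or row to a line. send_rows: Moves the arm, as the interface text tells. Its arguments: {"type":"object","properties":{"steps":{"type":"array","items":{"type":"array","items":{"type":"array","items":{"type":"number"}}}},"newtons":{"type":"number"}},"required":["steps"]}

```bash
mkdir -p pics; ls; python3 - <<'E'
from plant import arm
import cv2,numpy as np
o=arm.get_obs(); print({k:np.round(v,3) for k,v in o.items()})
for c in ("scene","top"):
    f=arm.grab_frame(c); cv2.imwrite(f"pics/{c}0.png",f["pixels"][:,:,::-1])
    print(c,f["fx"],np.round(f["T"],2).tolist())
    for t in ["knob","cross_pin","collar","grip_post","carriage","jig","endstop","drum","tin","tackbox","mallet","hoop","stave","brush","sparedrum"]:
        r=arm.mark_of(c,t)[:2]; print(t,[(np.round(x["point"]).tolist(),round(x["conf"],2)) for x in r])
print(arm.get_obs()["clock"])
E
```

```text
pics
{'clock': np.float64(0.0), 'q': array([-1.294,  0.322, -0.07 ,  1.452,  0.023,  1.371, -0.057]), 'qd': array([-0.   ,  0.   , -0.   , -0.001, -0.   ,  0.003, -0.001]), 'joint_efforts': array([ 1.0000e-03, -4.9131e+01, -4.0300e-01, -3.1252e+01, -6.4000e-02,
        4.4000e-02,  0.0000e+00]), 'tool_pos': array([168.744, 627.15 , 232.454]), 'tcp_rot': array([-4.110e-01, -3.114e+00,  3.000e-03]), 'wrist_force': array([-0.115,  0.138, -0.798]), 'wrist_torque': array([0.017, 0.012, 0.036]), 'gripper_width': np.float64(86.85)}
scene 520.1417919747563 [[0.18, 0.84, -0.51, 1167.67], [0.98, -0.16, 0.08, -54.01], [-0.01, -0.51, -0.86, 1120.0], [0.0, 0.0, 0.0, 1.0]]
knob [([574.0, -169.0, 112.0], 0.63), ([569.0, -175.0, 71.0], 0.29)]
cross_pin [([574.0, -172.0, 70.0], 0.64), ([797.0, -127.0, -0.0], 0.38)]
collar [([570.0, -175.0, 69.0], 0.71)]
grip_post [([545.0, -42.0, 77.0], 0.56)]
carriage []
jig [([608.0, -60.0, 0.0], 0.7)]
endstop [([631.0, 62.0, 16.0], 0.6)]
drum [([660.0, -98.0, 29.0], 0.81)]
tin [([470.0, -169.0, -0.0], 0.65), ([797.0, -121.0, 2.0], 0.22)]
tackbox [([417.0, 13.0, 2.
[... 212 characters left out ...]
8.0, 1.0], 0.9)]
top 528.5217814929144 [[0.01, -0.99, 0.14, 410.96], [-1.0, -0.01, -0.01, 50.11], [0.02, -0.14, -0.99, 1373.48], [0.0, 0.0, 0.0, 1.0]]
knob [([569.0, -169.0, 115.0], 0.59)]
cross_pin [([572.0, -171.0, 72.0], 0.45)]
collar [([570.0, -171.0, 67.0], 0.71)]
grip_post [([547.0, -43.0, 78.0], 0.91)]
carriage []
jig [([600.0, -61.0, 1.0], 0.74), ([548.0, -43.0, 74.0], 0.33)]
endstop [([627.0, 67.0, 13.0], 0.44)]
drum [([662.0, -100.0, 31.0], 0.79)]
tin [([468.0, -171.0, -1.0], 0.82)]
tackbox [([417.0, 10.0, -1.0], 0.91)]
mallet [([435.0, 262.0, -2.0], 0.55)]
hoop []
stave [([799.0, -126.0, -1.0], 0.93)]
brush [([576.0, 261.0, -7.0], 0.8)]
sparedrum [([506.0, -347.0, 1.0], 0.95)]
1.6
```

View pictures.

View pics/scene0.png

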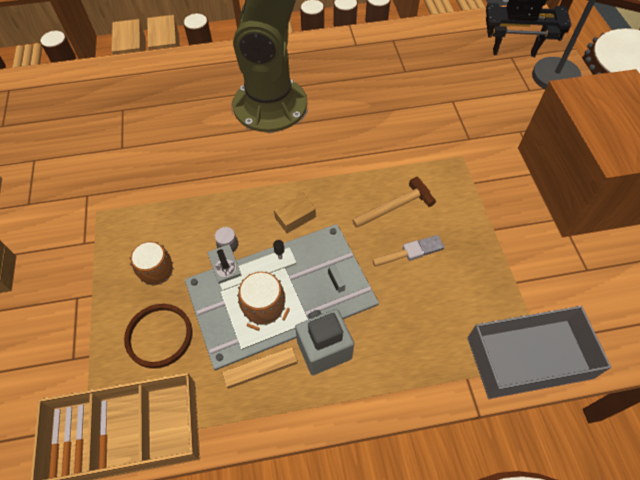

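View pics/top0.png

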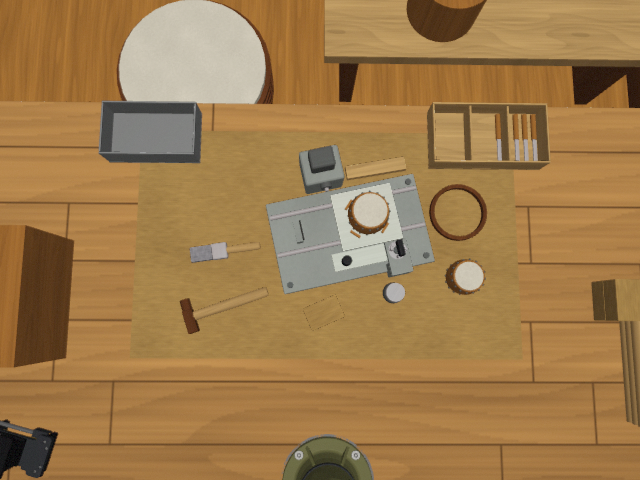

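```bash
cat > h.py <<'E'
from plant import arm
import numpy as np, sys, json
from scipy.spatial.transform import Rotation as Rot
def down(ydeg):  # tool down, tool y at angle ydeg in world
    a=np.radians(ydeg); y=np.array([np.cos(a),np.sin(a),0]); z=np.array([0,0,-1.])
    return Rot.from_matrix(np.c_[np.cross(y,z),y,z])
def pose():
    o=arm.get_obs(); return np.array(o["tool_pos"],float),Rot.from_rotvec(o["tcp_rot"])
def plan(wps,g=-1,p=None,R=None):
    """wps: list of (pos mm, ydeg, nrows); prints rows in tool axes"""
    if p is None: p,R=pose()
    rows=[]
    for t,yd,n in wps:
        t=np.array(t,float)
        for k in range(n):
            Rt=down(yd); m=n-k
            d=(R.inv().apply((t-p)/m)/1000).round(4); w=np.degrees((R.inv()*Rt).as_rotvec())/m; w=w.round(1)
            rows.append([*d.tolist(),*w.tolist(),g]); p=p+R.apply(d)*1000; R=R*Rot.from_rotvec(np.radians(w))
    for i in range(0,len(rows),5): print(json.dumps([rows[i:i+5]]))
    print("end",p.round(1),R.as_rotvec().round(3))
E
python3 - <<'E'
from h import *
plan([((480,300,235),0,9),((570,-150,235),-78.3,9)])
E
```

```text
[[[-0.0428, -0.0262, -0.0002, 0.0, -0.0, 8.3, -1], [-0.0462, -0.0197, -0.0002, 0.0, -0.0, 8.3, -1], [-0.0485, -0.0129, -0.0001, 0.0, -0.0, 8.3, -1], [-0.0499, -0.0057, -0.0002, 0.0, -0.0, 8.3, -1], [-0.0502, 0.0016, -0.0001, 0.0, -0.0, 8.3, -1]]]
[[[-0.0494, 0.0088, -0.0002, 0.0, -0.0, 8.4, -1], [-0.0476, 0.0159, -0.0001, 0.0, -0.0, 8.3, -1], [-0.0449, 0.0226, -0.0002, 0.0, -0.0, 8.4, -1], [-0.041, 0.0289, -0.0001, 0.0, -0.0, 8.3, -1], [-0.05, 0.01, -0.0, 0.0, -0.0, 8.7, -1]]]
[[[-0.0479, 0.0174, -0.0, 0.0, -0.0, 8.7, -1], [-0.0448, 0.0245, -0.0, -0.0, -0.0, 8.7, -1], [-0.0405, 0.0309, -0.0, -0.0, -0.0, 8.7, -1], [-0.0354, 0.0367, -0.0, -0.0, -0.0, 8.7, -1], [-0.0294, 0.0417, -0.0, -0.0, -0.0, 8.7, -1]]]
[[[-0.0228, 0.0456, -0.0, -0.0, -0.0, 8.7, -1], [-0.0156, 0.0485, -0.0, -0.0, -0.0, 8.7, -1], [-0.0081, 0.0504, -0.0001, -0.0, -0.0, 8.7, -1]]]
end [ 570. -150.  235.] [-3.125 -0.321 -0.   ]
```

{"fn": "send_rows", "kwargs": {
  "steps": [
    [[-0.043,-0.026,0,0,0,8.3,-1],[-0.046,-0.02,0,0,0,8.3,-1],[-0.0485,-0.013,0,0,0,8.3,-1],[-0.05,-0.006,0,0,0,8.3,-1],[-0.05,0.002,0,0,0,8.3,-1]]
  ]
}}

```text
clock: 2.22
tool_pos: [342.7, 444.4, 233.9]
tcp_rot: [-1.495, -2.763, -0.001]
wrist_force: [0.9, 0.9, 0.4]
gripper_width: 87.1
```

{"fn": "send_rows", "kwargs": {
  "steps": [
    [[-0.049,0.009,0,0,0,8.4,-1],[-0.048,0.016,0,0,0,8.3,-1],[-0.045,0.023,0,0,0,8.4,-1],[-0.041,0.029,0,0,0,8.3,-1],[-0.05,0.01,0,0,0,8.7,-1]]
  ]
}}

```text
clock: 2.85
tool_pos: [492.3, 249.0, 233.5]
tcp_rot: [2.387, 2.04, 0.001]
wrist_force: [0.6, -0.0, -1.0]
gripper_width: 87.0
```

{"fn": "send_rows", "kwargs": {
  "steps": [
    [[-0.048,0.0175,0,0,0,8.7,-1],[-0.045,0.0245,0,0,0,8.7,-1],[-0.0405,0.031,0,0,0,8.7,-1],[-0.0355,0.0365,0,0,0,8.7,-1],[-0.0295,0.0415,0,0,0,8.7,-1]]
  ]
}}

```text
clock: 3.48
tool_pos: [540.6, -1.7, 233.9]
tcp_rot: [-2.974, -1.012, -0.002]
wrist_force: [0.4, 1.1, -0.3]
gripper_width: 86.9
```

{"fn": "send_rows", "kwargs": {
  "steps": [
    [[-0.023,0.0455,0,0,0,8.7,-1],[-0.0155,0.0485,0,0,0,8.7,-1],[-0.008,0.05,0,0,0,8.7,-1],[0,0,0,0,0,0,-1]]
  ]
}}

```text
clock: 3.98
tool_pos: [569.4, -155.4, 233.9]
tcp_rot: [3.123, 0.307, -0.0]
wrist_force: [-0.6, 0.5, -0.1]
gripper_width: 86.9
```

```bash
python3 - <<'E'
from h import *
import cv2
p,R=pose(); f=arm.grab_frame("wrist"); H=np.array(f["hand_eye"]); print(H.round(2).tolist(),f["fx"],f["cx"],f["cy"],p.round(1),R.as_rotvec().round(4))
im=f["pixels"][:,:,::-1].copy()
for t in ["knob","cross_pin","collar","stopwall","grip_post","drum","endstop"]:
    for x in arm.mark_of("wrist",t)[:1]: print(t,np.round(x["point"],1),round(x["conf"],2))
s=arm.silhouettes("wrist","knob")
if s:
    m=s[0]["mask"].astype(np.uint8); v,u=np.nonzero(m); print(s[0]["conf"],m.sum())
    d=np.c_[u-f["cx"],v-f["cy"]]; r=np.hypot(*d.T); th=r/f["fx"]
    ray=np.c_[d/np.maximum(r,1e-9)[:,None]*np.sin(th)[:,None],np.cos(th)]
    M=np.eye(4);M[:3,:3]=R.as_matrix();M[:3,3]=p; M=M@H
    w=ray@M[:3,:3].T; c=M[:3,3]
    for z in (126,):
        P=(c+w*((z-c[2])/w[:,2])[:,None])[:,:2].astype(np.float32); print("cam",c.round(),cv2.minAreaRect(P))
    cn,_=cv2.findContours(m,cv2.RETR_EXTERNAL,cv2.CHAIN_APPROX_NONE); cv2.drawContours(im,cn,-1,(0,0,255),1)
cv2.imwrite("pics/w1.png",im); print(arm.get_obs()["clock"])
E
```

```text
[[-0.0, -0.97, -0.24, 65.51], [1.0, -0.0, 0.0, -0.89], [-0.0, -0.24, 0.97, -151.45], [0.0, 0.0, 0.0, 1.0]] 371.64829954431775 317.5800175403376 230.09683933084756 [ 569.4 -155.4  233.9] [ 3.1232e+00  3.0730e-01 -1.0000e-04]
knob [ 572.5 -173.3  114.2] 0.85
cross_pin [428.1 259.    3.5] 0.39
collar [ 574.1 -169.8   71.9] 0.8
stopwall [541.7 -48.4  75.4] 0.7
grip_post [541.5 -48.1  76.7] 0.82
drum [662.5 -97.6  27.5] 0.76
endstop [623.   67.1  13. ] 0.76
0.89 1114
cam [ 633. -141.  385.] ((576.1980590820312, -169.33114624023438), (46.68754196166992, 14.424418449401855), 12.372142791748047)
4.425
```

View pics/w1.png

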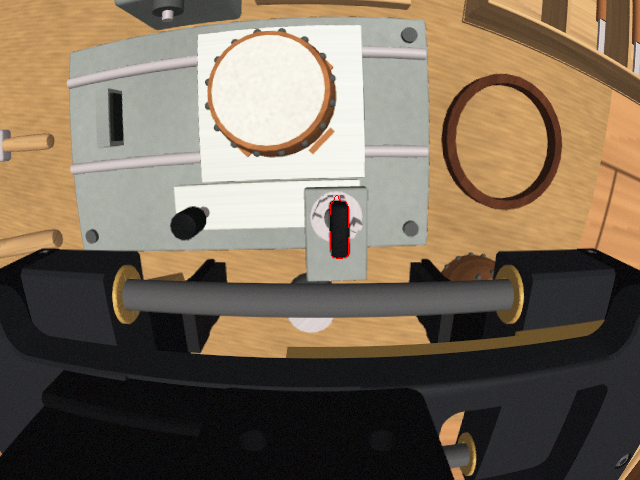

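```bash
python3 - <<'E'
from h import *
plan([((571.3,-170.6,150),-78,3),((571.3,-170.6,111),-78,3)])
E
```

```text
[[[-0.0012, 0.0073, 0.0279, -0.0, -0.0, -0.0, -1], [-0.0012, 0.0073, 0.0279, -0.0, -0.0, -0.1, -1], [-0.0012, 0.0072, 0.0278, -0.0, -0.0, -0.0, -1], [0.0, 0.0, 0.013, -0.0, -0.0, -0.0, -1], [0.0, 0.0, 0.013, -0.0, -0.0, -0.0, -1]]]
[[[0.0, 0.0, 0.013, -0.0, -0.0, -0.0, -1]]]
end [ 571.3 -170.6  111. ] [-3.124 -0.327 -0.   ]
```

{"fn": "send_rows", "kwargs": {
  "steps": [
    [[-0.0012,0.0073,0.028,0,0,0,-1],[-0.0012,0.0073,0.028,0,0,-0.1,-1],[-0.0012,0.0072,0.028,0,0,0,-1],[0,0,0.013,0,0,0,-1],[0,0,0.013,0,0,0,-1]]
  ]
}}

```text
clock: 5.05
tool_pos: [571.6, -171.3, 123.5]
tcp_rot: [-3.125, -0.325, -0.001]
wrist_force: [0.3, 0.4, 1.0]
gripper_width: 87.2
```

{"fn": "send_rows", "kwargs": {
  "steps": [
    [[0,0,0.0125,0,0,0,-1],[0,0,0,0,0,0,-1],[0,0,0,0,0,0,-1]]
  ]
}}

```text
clock: 5.42
tool_pos: [571.5, -171.8, 111.6]
tcp_rot: [3.125, 0.324, 0.001]
wrist_force: [-0.0, 0.3, 0.7]
gripper_width: 86.9
```

```bash
python3 - <<'E'
from h import *
import cv2
p,R=pose(); f=arm.grab_frame("wrist"); o=arm.get_obs()
cv2.imwrite("pics/w2.png",cv2.resize(f["pixels"][120:340,200:480,::-1],None,fx=2.5,fy=2.5))
print(p.round(1),R.as_rotvec().round(3),o["wrist_force"].round(1),o["wrist_torque"].round(2))
E
```

```text
[ 571.5 -171.8  111.6] [3.125e+00 3.240e-01 1.000e-03] [ 0.4 -0.2  0.1] [-0.06  0.16 -0.03]
```

View pics/w2.png

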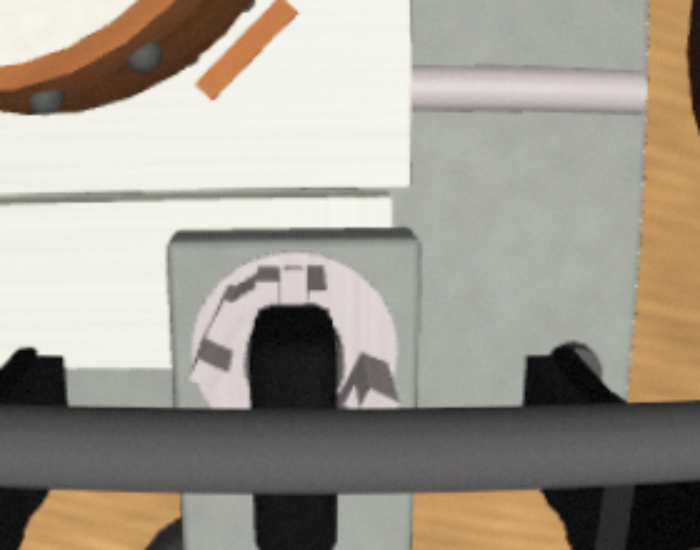

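{"fn": "send_rows", "kwargs": {
  "steps": [
    [[0,0,0,0,0,0,1],[0,0,0,0,0,0,1],[0,0,0,0,0,0,1],[0,0,0,0,0,0,1],[0,0,0,0,0,0,1]]
  ],
  "newtons": 12
}}

```text
clock: 6.1
tool_pos: [571.1, -171.8, 111.1]
tcp_rot: [-3.125, -0.324, -0.0]
wrist_force: [-0.1, 0.8, 0.2]
gripper_width: 45.2
```

{"fn": "send_rows", "kwargs": {
  "steps": [
    [[0,0,0,0,0,0,1],[0,0,0,0,0,0,1]]
  ],
  "newtons": 45
}}

```text
clock: 6.35
tool_pos: [571.1, -171.8, 111.0]
tcp_rot: [-3.125, -0.324, -0.0]
wrist_force: [0.2, -0.2, 0.1]
gripper_width: 24.6
```

```bash
cat > s.py <<'E'
from h import *
p,R=pose(); o=arm.get_obs(); y=R.as_matrix()[:,1]
print(round(float(o["clock"]),2),p.round(2),"ydeg",round(float(np.degrees(np.arctan2(y[1],y[0]))),2),"tilt",R.as_matrix()[:2,2].round(4),"F",o["wrist_force"].round(1),"T",o["wrist_torque"].round(3),"w",round(float(o["gripper_width"]),1),"q7",o["q"][6].round(2))
E
python3 s.py
```

```text
6.35 [ 571.1  -171.77  111.04] ydeg -78.16 tilt [0.0001 0.0001] F [ 0.2 -0.2  0.1] T [-0.059  0.153  0.027] w 24.6 q7 -0.9
```

{"fn": "send_rows", "kwargs": {
  "steps": [
    [[0,0,0,0,0,0,1],[0,0,0,0,0,0,1],[0,0,0,0,0,0,1],[0,0,0,0,0,0,1]]
  ],
  "newtons": 45
}}

```text
clock: 6.85
tool_pos: [571.1, -171.9, 111.1]
tcp_rot: [3.125, 0.324, 0.0]
wrist_force: [0.4, -0.4, 0.4]
gripper_width: 13.7
```

```bash
python3 s.py
```

```text
6.85 [ 571.1  -171.86  111.07] ydeg -78.16 tilt [ 0.0001 -0.    ] F [ 0.4 -0.4  0.4] T [-0.192  0.125  0.017] w 13.7 q7 -0.9
```

{"fn": "send_rows", "kwargs": {
  "steps": [
    [[0,0,-0.004,0,0,0,1],[0,0,-0.004,0,0,0,1],[0,0,-0.004,0,0,0,1],[0,0,-0.0045,0,0,0,1],[0,0,0,0,0,0,1]]
  ]
}}

```text
clock: 7.48
tool_pos: [571.0, -171.9, 127.5]
tcp_rot: [3.125, 0.324, 0.0]
wrist_force: [3.9, -1.6, -11.1]
gripper_width: 14.0
```

```bash
python3 s.py
```

```text
7.47 [ 571.03 -171.86  127.54] ydeg -78.16 tilt [ 0.     -0.0001] F [  3.9  -1.6 -11.1] T [-0.53  -0.742 -0.033] w 14.0 q7 -0.91
```

{"fn": "send_rows", "kwargs": {
  "steps": [
    [[0,0,0,0,0,-4,1],[0,0,0,0,0,-6,1],[0,0,0,0,0,-6,1],[0,0,0,0,0,-6,1],[0,0,0,0,0,0,1]]
  ]
}}

```text
clock: 8.1
tool_pos: [571.2, -172.2, 127.4]
tcp_rot: [3.005, 0.915, 0.0]
wrist_force: [5.1, -2.1, -10.8]
gripper_width: 13.9
```

```bash
python3 s.py
```

```text
8.1 [ 571.19 -172.19  127.39] ydeg -56.12 tilt [ 0.0005 -0.0005] F [  5.1  -2.1 -10.8] T [-0.597 -0.872 -0.033] w 13.9 q7 -0.55
```

{"fn": "send_rows", "kwargs": {
  "steps": [
    [[0.0004,0.0006,0,0,0,-6,1],[0,0,0,0,0,-6,1],[0,0,0,0,0,-6,1],[0,0,0,0,0,-3,1],[0,0,0,0,0,0,1]]
  ]
}}

```text
clock: 8.72
tool_pos: [571.4, -172.4, 127.2]
tcp_rot: [2.789, 1.446, -0.001]
wrist_force: [4.4, -3.0, -11.2]
gripper_width: 13.5
```

```bash
python3 s.py
```

```text
8.72 [ 571.45 -172.43  127.24] ydeg -35.21 tilt [-0.0005 -0.0003] F [  4.4  -3.  -11.2] T [-0.653 -0.768  0.039] w 13.5 q7 -0.21
```

{"fn": "send_rows", "kwargs": {
  "steps": [
    [[0,0,0,0,0,-2.5,1],[0,0,0,0,0,-2,1],[0,0,0,0,0,0,1]]
  ]
}}

```text
clock: 9.1
tool_pos: [571.5, -172.4, 127.4]
tcp_rot: [2.73, 1.554, -0.001]
wrist_force: [4.4, -3.0, -10.5]
gripper_width: 13.5
```

```bash
python3 s.py
```

```text
9.1 [ 571.52 -172.43  127.43] ydeg -30.7 tilt [-0.0004 -0.0003] F [  4.4  -3.  -10.5] T [-0.82  -0.684  0.005] w 13.5 q7 -0.13
```

{"fn": "send_rows", "kwargs": {
  "steps": [
    [[0,0,0,0,0,-0.8,1],[0,0,0,0,0,-0.8,1],[0,0,0,0,0,0,1]]
  ]
}}

```text
clock: 9.48
tool_pos: [571.6, -172.4, 127.5]
tcp_rot: [2.708, 1.593, -0.001]
wrist_force: [3.1, -4.1, -10.5]
gripper_width: 13.2
```

```bash
python3 s.py
```

```text
9.47 [ 571.56 -172.41  127.53] ydeg -29.06 tilt [-0.0002 -0.0003] F [  3.1  -4.1 -10.5] T [-0.983 -0.592  0.031] w 13.2 q7 -0.1
```

{"fn": "send_rows", "kwargs": {
  "steps": [
    [[0,0,0,0,0,-0.8,1],[0,0,0,0,0,-0.8,1],[0,0,0,0,0,0,1]]
  ]
}}

```text
clock: 9.85
tool_pos: [571.6, -172.4, 127.5]
tcp_rot: [2.685, 1.631, -0.001]
wrist_force: [2.1, -4.2, -11.2]
gripper_width: 13.8
```

```bash
python3 s.py
```

```text
9.85 [ 571.58 -172.41  127.53] ydeg -27.45 tilt [-0.0002 -0.0003] F [  2.1  -4.2 -11.2] T [-1.004e+00 -5.200e-01 -1.000e-03] w 13.8 q7 -0.08
```

{"fn": "send_rows", "kwargs": {
  "steps": [
    [[0,0,0,0,0,-0.8,1],[0,0,0,0,0,-0.8,1],[0,0,0,0,0,0,1]]
  ]
}}

```text
clock: 10.22
tool_pos: [571.6, -172.4, 127.6]
tcp_rot: [2.662, 1.668, -0.0]
wrist_force: [2.6, -4.0, -10.5]
gripper_width: 13.6
```

```bash
python3 s.py
```

```text
10.22 [ 571.62 -172.43  127.56] ydeg -25.85 tilt [-0.0001 -0.0004] F [  2.6  -4.  -10.5] T [-1.024 -0.623 -0.055] w 13.6 q7 -0.05
```

{"fn": "send_rows", "kwargs": {
  "steps": [
    [[0,0,0,0,0,-0.8,1],[0,0,0,0,0,-0.8,1],[0,0,0,0,0,0,1]]
  ]
}}

```text
clock: 10.6
tool_pos: [571.6, -172.5, 127.5]
tcp_rot: [2.638, 1.705, -0.0]
wrist_force: [3.0, -4.1, -9.6]
gripper_width: 13.3
```

```bash
python3 s.py; sleep 0.1; python3 s.py
```

```text
10.6 [ 571.62 -172.47  127.54] ydeg -24.25 tilt [-0.0001 -0.0004] F [ 3.  -4.1 -9.6] T [-1.009 -0.652 -0.024] w 13.3 q7 -0.02
10.6 [ 571.62 -172.47  127.54] ydeg -24.25 tilt [-0.0001 -0.0004] F [ 3.  -4.1 -9.6] T [-1.009 -0.652 -0.024] w 13.3 q7 -0.02
```

{"fn": "send_rows", "kwargs": {
  "steps": [
    [[0,0,0,0,0,-0.8,1],[0,0,0,0,0,-0.8,1],[0,0,0,0,0,0,1]]
  ]
}}

```text
clock: 10.98
tool_pos: [571.6, -172.4, 127.6]
tcp_rot: [2.614, 1.742, -0.0]
wrist_force: [2.9, -4.1, -10.4]
gripper_width: 13.7
```

```bash
python3 s.py
```

```text
10.97 [ 571.64 -172.43  127.56] ydeg -22.65 tilt [-0.0001 -0.0004] F [  2.9  -4.1 -10.4] T [-1.071 -0.566  0.044] w 13.7 q7 0.0
```

{"fn": "send_rows", "kwargs": {
  "steps": [
    [[0,0,0,0,0,-0.8,1],[0,0,0,0,0,-0.8,1],[0,0,0,0,0,0,1]]
  ]
}}

```text
clock: 11.35
tool_pos: [571.7, -172.5, 127.6]
tcp_rot: [2.59, 1.778, -0.0]
wrist_force: [3.7, -4.2, -10.0]
gripper_width: 13.6
```

```bash
python3 s.py
```

```text
11.35 [ 571.68 -172.46  127.6 ] ydeg -21.05 tilt [ 0.0001 -0.0004] F [  3.7  -4.2 -10. ] T [-1.003 -0.662  0.027] w 13.6 q7 0.03
```

{"fn": "send_rows", "kwargs": {
  "steps": [
    [[0,0,0,0,0,-0.8,1],[0,0,0,0,0,-0.8,1],[0,0,0,0,0,0,1]]
  ]
}}

```text
clock: 11.72
tool_pos: [571.7, -172.5, 127.6]
tcp_rot: [2.564, 1.814, -0.0]
wrist_force: [3.0, -4.1, -10.5]
gripper_width: 13.6
```

```bash
python3 s.py
```

```text
11.72 [ 571.71 -172.48  127.61] ydeg -19.45 tilt [ 0.0001 -0.0004] F [  3.   -4.1 -10.5] T [-1.013 -0.633 -0.035] w 13.6 q7 0.06
```

{"fn": "send_rows", "kwargs": {
  "steps": [
    [[0,0,0,0,0,-0.8,1],[0,0,0,0,0,-0.8,1],[0,0,0,0,0,0,1]]
  ]
}}

```text
clock: 12.1
tool_pos: [571.7, -172.5, 127.6]
tcp_rot: [2.539, 1.85, -0.0]
wrist_force: [4.6, -4.0, -10.8]
gripper_width: 13.6
```

```bash
python3 s.py
```

```text
12.1 [ 571.71 -172.49  127.59] ydeg -17.85 tilt [ 0.0001 -0.0004] F [  4.6  -4.  -10.8] T [-1.073 -0.61  -0.023] w 13.6 q7 0.08
```

{"fn": "send_rows", "kwargs": {
  "steps": [
    [[0,0,0,0,0,-0.8,1],[0,0,0,0,0,-0.8,1],[0,0,0,0,0,0,1]]
  ]
}}

```text
clock: 12.48
tool_pos: [571.7, -172.5, 127.6]
tcp_rot: [2.513, 1.885, -0.0]
wrist_force: [2.8, -4.3, -10.1]
gripper_width: 13.6
```

```bash
python3 s.py
```

```text
12.47 [ 571.74 -172.51  127.6 ] ydeg -16.25 tilt [ 0.0002 -0.0005] F [  2.8  -4.3 -10.1] T [-1.056 -0.655  0.006] w 13.6 q7 0.11
```

{"fn": "send_rows", "kwargs": {
  "steps": [
    [[0,0,0,0,0,-0.8,1],[0,0,0,0,0,-0.8,1],[0,0,0,0,0,0,1]]
  ]
}}

```text
clock: 12.85
tool_pos: [571.8, -172.5, 127.6]
tcp_rot: [2.486, 1.92, -0.0]
wrist_force: [3.2, -4.6, -11.4]
gripper_width: 13.2
```

```bash
python3 s.py
```

```text
12.85 [ 571.76 -172.47  127.59] ydeg -14.65 tilt [ 0.0002 -0.0005] F [  3.2  -4.6 -11.4] T [-0.99  -0.667  0.061] w 13.2 q7 0.14
```

{"fn": "send_rows", "kwargs": {
  "steps": [
    [[0,0,0,0,0,-0.8,1],[0,0,0,0,0,-0.8,1],[0,0,0,0,0,0,1]]
  ]
}}

```text
clock: 13.22
tool_pos: [571.8, -172.5, 127.6]
tcp_rot: [2.46, 1.954, 0.0]
wrist_force: [4.0, -4.0, -10.9]
gripper_width: 13.8
```

```bash
python3 s.py
```

```text
13.22 [ 571.78 -172.51  127.61] ydeg -13.08 tilt [ 0.0003 -0.0004] F [  4.   -4.  -10.9] T [-1.013 -0.694 -0.22 ] w 13.8 q7 0.16
```

{"fn": "send_rows", "kwargs": {
  "steps": [
    [[0,0,0,0,0,0,1]]
  ]
}}

```text
clock: 13.35
tool_pos: [571.8, -172.5, 127.6]
tcp_rot: [2.46, 1.954, 0.0]
wrist_force: [2.6, -3.9, -11.0]
gripper_width: 13.7
```

```bash
python3 s.py
```

```text
13.35 [ 571.82 -172.49  127.62] ydeg -13.08 tilt [ 0.0004 -0.0004] F [  2.6  -3.9 -11. ] T [-1.029 -0.64  -0.113] w 13.7 q7 0.16
```

{"fn": "send_rows", "kwargs": {
  "steps": [
    [[0,0,0,0,0,2.2,1],[0,0,0.0015,0,0,0,1],[0,0,0.002,0,0,0,1],[0,0,0,0,0,0,1]]
  ]
}}

```text
clock: 13.85
tool_pos: [571.8, -172.5, 124.2]
tcp_rot: [2.496, 1.907, -0.0]
wrist_force: [3.0, -5.4, -9.9]
gripper_width: 13.4
```

```bash
python3 s.py
```

```text
13.85 [ 571.79 -172.48  124.17] ydeg -15.25 tilt [ 0.0002 -0.0005] F [ 3.  -5.4 -9.9] T [-1.019 -0.611 -0.03 ] w 13.4 q7 0.13
```

{"fn": "send_rows", "kwargs": {
  "steps": [
    [[0,0,0.0015,0,0,0,1],[0,0,0.0013,0,0,0,1],[0,0,0,0,0,0,1]]
  ]
}}

```text
clock: 14.22
tool_pos: [571.8, -172.5, 121.6]
tcp_rot: [2.496, 1.906, 0.0]
wrist_force: [2.8, -4.4, -7.9]
gripper_width: 14.0
```

```bash
python3 s.py
```

```text
14.22 [ 571.78 -172.46  121.58] ydeg -15.26 tilt [ 0.0003 -0.0003] F [ 2.8 -4.4 -7.9] T [-1.075 -0.38   0.006] w 14.0 q7 0.13
```

{"fn": "send_rows", "kwargs": {
  "steps": [
    [[0,0,0.0007,0,0,0,1],[0,0,0,0,0,0,1]]
  ]
}}

```text
clock: 14.48
tool_pos: [571.8, -172.5, 121.4]
tcp_rot: [2.497, 1.906, 0.0]
wrist_force: [-0.9, -4.6, -1.7]
gripper_width: 13.7
```

```bash
python3 s.py
```

```text
14.47 [ 571.8  -172.48  121.43] ydeg -15.27 tilt [ 0.0005 -0.0001] F [-0.9 -4.6 -1.7] T [-1.047  0.171  0.04 ] w 13.7 q7 0.13
```

{"fn": "send_rows", "kwargs": {
  "steps": [
    [[0,0,0,0,0,0,0],[0,0,0,0,0,0,0],[0,0,0,0,0,0,0]]
  ]
}}

```text
clock: 14.85
tool_pos: [572.1, -171.1, 120.8]
tcp_rot: [-2.495, -1.908, -0.002]
wrist_force: [0.7, 0.2, 1.2]
gripper_width: 35.8
```

{"fn": "send_rows", "kwargs": {
  "steps": [
    [[0,0,-0.03,0,0,0,0],[0,0,-0.04,0,0,0,0],[0,0,-0.04,0,0,0,0],[0,0,0,0,0,0,0]]
  ]
}}

```text
clock: 15.35
tool_pos: [573.8, -172.4, 234.4]
tcp_rot: [2.493, 1.905, 0.008]
wrist_force: [-0.8, 0.0, 0.1]
gripper_width: 43.7
```

```bash
python3 s.py; python3 - <<'E'
from h import *
import cv2
f=arm.grab_frame("wrist"); cv2.imwrite("pics/w3.png",f["pixels"][:,:,::-1])
for c in ("wrist","top","scene"):
    if c!="wrist": arm.grab_frame(c)
    for t in ["knob","grip_post"]:
        for x in arm.mark_of(c,t)[:1]: print(c,t,np.round(x["point"],1),round(x["conf"],2))
E
```

```text
15.35 [ 573.81 -172.39  234.43] ydeg -15.24 tilt [ 0.007  -0.0003] F [-0.8  0.   0.1] T [-0.132  0.067 -0.041] w 43.7 q7 0.09
wrist knob [ 570.4 -176.3  125.7] 0.76
wrist grip_post [538.8 -51.   76.1] 0.65
top knob [626.8  69.6  11.8] 0.47
top grip_post [545.2 -44.4  76.5] 0.92
scene knob [ 574.1 -167.6  118.1] 0.64
```

View pics/w3.png

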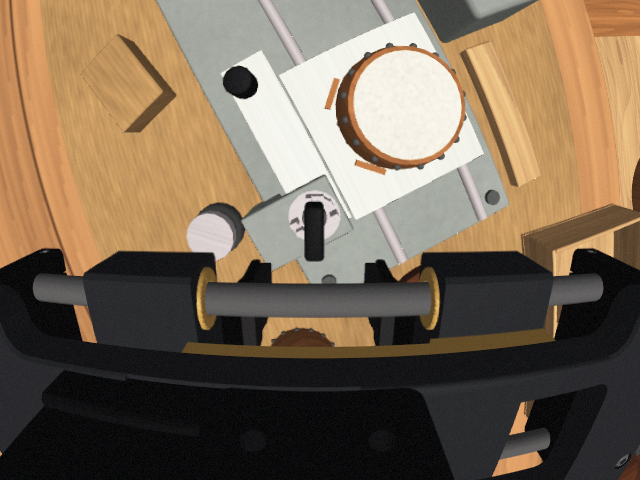

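```bash
python3 - <<'E'
from h import *
plan([((553.9,-88.5,200),12,4),((553.9,-88.5,81),12,4)],g=1)
E
```

```text
[[[0.019, -0.0097, 0.0074, -0.0, -0.0, -6.8, 1], [0.02, -0.0074, 0.0075, -0.0, -0.0, -6.8, 1], [0.0207, -0.005, 0.0074, -0.0, -0.0, -6.8, 1], [0.0211, -0.0024, 0.0075, -0.1, -0.0, -6.9, 1], [0.0, -0.0, 0.0297, 0.0, -0.0, 0.0, 1]]]
[[[0.0, -0.0, 0.0298, 0.0, -0.0, 0.0, 1], [0.0, -0.0, 0.0297, 0.0, -0.0, 0.0, 1], [0.0, -0.0001, 0.0298, 0.0, -0.0, 0.0, 1]]]
end [553.9 -88.5  81. ] [1.976e+00 2.442e+00 1.000e-03]
```

{"fn": "send_rows", "kwargs": {
  "steps": [
    [[0.019,-0.0097,0.0075,0,0,-6.8,1],[0.02,-0.0075,0.0075,0,0,-6.8,1],[0.0205,-0.005,0.0075,0,0,-6.8,1],[0.021,-0.0025,0.0075,0,0,-6.9,1],[0,0,0,0,0,0,1]]
  ],
  "newtons": 10
}}

```text
clock: 16.42
tool_pos: [553.6, -87.0, 199.7]
tcp_rot: [-1.972, -2.443, 0.0]
wrist_force: [-0.1, 0.5, -0.2]
gripper_width: 3.6
```

{"fn": "send_rows", "kwargs": {
  "steps": [
    [[0,0,0.03,0,0,0,1],[0,0,0.03,0,0,0,1],[0,0,0.03,0,0,0,1],[0,0,0.029,0,0,0,1],[0,0,0,0,0,0,1]]
  ]
}}

```text
clock: 17.05
tool_pos: [552.5, -90.2, 79.7]
tcp_rot: [-1.978, -2.437, 0.005]
wrist_force: [-0.8, 0.2, 0.3]
gripper_width: -0.1
```

```bash
python3 s.py; python3 - <<'E'
from h import *
import cv2
f=arm.grab_frame("wrist"); cv2.imwrite("pics/w4.png",f["pixels"][:,:,::-1])
for t in ["knob","grip_post"]:
        for x in arm.mark_of("wrist",t)[:1]: print(t,np.round(x["point"],1),round(x["conf"],2))
E
```

```text
17.05 [552.5  -90.18  79.74] ydeg 11.86 tilt [-0.0044 -0.0009] F [-0.8  0.2  0.3] T [-0.061  0.005 -0.01 ] w -0.1 q7 0.44
grip_post [539.2 -47.8  78.5] 0.78
```

View pics/w4.png

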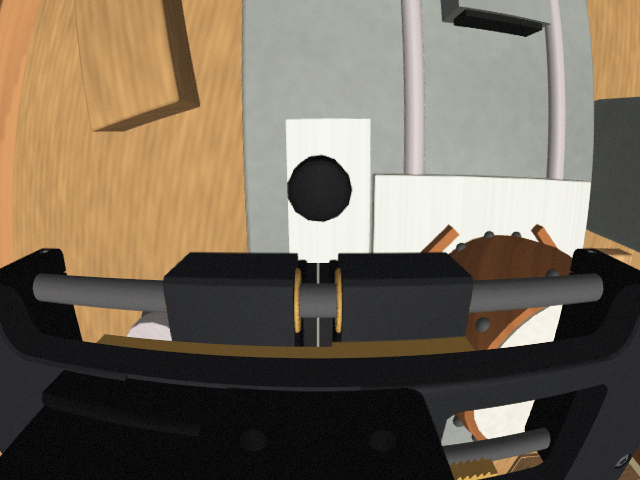

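{"fn": "send_rows", "kwargs": {
  "steps": [
    [[0.005,0,0,0,0,0,1],[0.005,0,0,0,0,0,1],[0.005,0,0,0,0,0,1],[0.003,0,0,0,0,0,1],[0.003,0,0,0,0,0,1]]
  ]
}}

```text
clock: 17.82
tool_pos: [549.7, -68.1, 81.6]
tcp_rot: [1.976, 2.442, 0.0]
wrist_force: [-0.1, 0.0, -0.7]
gripper_width: 0.6
```

{"fn": "send_rows", "kwargs": {
  "steps": [
    [[0.003,0,0,0,0,0,1],[0.003,0,0,0,0,0,1],[0.003,0,0,0,0,0,1],[0.003,0,0,0,0,0,1],[0.003,0,0,0,0,0,1]]
  ]
}}

```text
clock: 18.45
tool_pos: [546.5, -53.7, 81.6]
tcp_rot: [-1.976, -2.442, 0.0]
wrist_force: [-0.3, -2.7, -0.0]
gripper_width: 0.2
```

```bash
python3 s.py
```

```text
18.45 [546.53 -53.69  81.56] ydeg 12.04 tilt [-0.0001 -0.0001] F [-0.3 -2.7 -0. ] T [-0.52  -0.01   0.061] w 0.2 q7 0.36
```

{"fn": "send_rows", "kwargs": {
  "steps": [
    [[0.004,0,0,0,0,0,1],[0.004,0,0,0,0,0,1],[0.004,0,0,0,0,0,1],[0.004,0,0,0,0,0,1],[0.004,0,0,0,0,0,1]]
  ]
}}

```text
clock: 19.08
tool_pos: [542.2, -34.0, 81.5]
tcp_rot: [-1.976, -2.442, 0.0]
wrist_force: [-0.8, -2.5, 1.4]
gripper_width: 0.2
```

{"fn": "send_rows", "kwargs": {
  "steps": [
    [[0.004,0,0,0,0,0,1],[0.004,0,0,0,0,0,1],[0.004,0,0,0,0,0,1],[0.004,0,0,0,0,0,1],[0.004,0,0,0,0,0,1]]
  ]
}}

```text
clock: 19.7
tool_pos: [537.9, -14.4, 81.5]
tcp_rot: [-1.976, -2.442, 0.001]
wrist_force: [-1.6, -2.5, 1.5]
gripper_width: 0.8
```

```bash
python3 s.py; python3 - <<'E'
from h import *
arm.grab_frame("top")
for t in ["drum","grip_post","knob"]:
        for x in arm.mark_of("top",t)[:1]: print(t,np.round(x["point"],1),round(x["conf"],2))
E
```

```text
19.7 [537.93 -14.43  81.47] ydeg 12.04 tilt [-0.0006 -0.    ] F [-1.6 -2.5  1.5] T [-0.659  0.541  0.031] w 0.8 q7 0.28
drum [648.5 -49.   29.8] 0.59
knob [ 569.  -170.2  124.5] 0.44
```

{"fn": "send_rows", "kwargs": {
  "steps": [
    [[0.004,0,0,0,0,0,1],[0.004,0,0,0,0,0,1],[0.004,0,0,0,0,0,1],[0.004,0,0,0,0,0,1],[0.004,0,0,0,0,0,1]]
  ]
}}

```text
clock: 20.52
tool_pos: [534.3, 5.2, 81.7]
tcp_rot: [1.976, 2.442, 0.001]
wrist_force: [0.9, -2.4, -0.4]
gripper_width: 0.6
```

{"fn": "send_rows", "kwargs": {
  "steps": [
    [[0.002,0,0,0,0,0,1],[0.002,0,0,0,0,0,1],[0.002,0,0,0,0,0,1],[0.002,0,0,0,0,0,1]]
  ]
}}

```text
clock: 21.02
tool_pos: [532.5, 12.8, 81.7]
tcp_rot: [1.976, 2.442, 0.0]
wrist_force: [1.0, -2.3, -0.2]
gripper_width: 0.6
```

```bash
python3 s.py
```

```text
21.02 [532.53  12.82  81.65] ydeg 12.04 tilt [0.0003 0.0001] F [ 1.  -2.3 -0.2] T [-0.49  -0.2    0.012] w 0.6 q7 0.22
```

{"fn": "send_rows", "kwargs": {
  "steps": [
    [[0.0015,0,0,0,0,0,1],[0.0015,0,0,0,0,0,1],[0.001,0,0,0,0,0,1]]
  ]
}}

```text
clock: 21.4
tool_pos: [531.6, 16.8, 81.6]
tcp_rot: [1.976, 2.442, 0.0]
wrist_force: [0.9, -1.7, -0.4]
gripper_width: 0.2
```

```bash
python3 s.py
```

```text
21.4 [531.62  16.76  81.6 ] ydeg 12.04 tilt [0.0001 0.0001] F [ 0.9 -1.7 -0.4] T [-0.482 -0.27  -0.015] w 0.2 q7 0.21
```

{"fn": "send_rows", "kwargs": {
  "steps": [
    [[0.001,0,0,0,0,0,1],[0.001,0,0,0,0,0,1],[0.001,0,0,0,0,0,1]]
  ]
}}

```text
clock: 21.78
tool_pos: [531.0, 19.6, 81.6]
tcp_rot: [1.976, 2.442, 0.0]
wrist_force: [1.1, -1.7, -0.5]
gripper_width: 0.0
```

```bash
python3 s.py
```

```text
21.77 [530.98  19.63  81.59] ydeg 12.04 tilt [0.0001 0.0001] F [ 1.1 -1.7 -0.5] T [-0.52  -0.295  0.055] w 0.0 q7 0.2
```

{"fn": "send_rows", "kwargs": {
  "steps": [
    [[0.001,0,0,0,0,0,1],[0.001,0,0,0,0,0,1]]
  ]
}}

```text
clock: 22.02
tool_pos: [530.7, 21.1, 81.6]
tcp_rot: [1.976, 2.442, -0.0]
wrist_force: [2.1, -3.1, 0.1]
gripper_width: 0.5
```

```bash
python3 s.py
```

```text
22.02 [530.72  21.11  81.64] ydeg 12.04 tilt [ 0.0004 -0.0007] F [ 2.1 -3.1  0.1] T [-0.942 -0.318  0.003] w 0.5 q7 0.2
```

{"fn": "send_rows", "kwargs": {
  "steps": [
    [[0.0007,0,0,0,0,0,1],[0,0,0,0,0,0,1]]
  ]
}}

```text
clock: 22.28
tool_pos: [530.6, 21.1, 81.6]
tcp_rot: [1.976, 2.441, -0.001]
wrist_force: [2.8, -3.8, 0.3]
gripper_width: 0.4
```

```bash
python3 s.py
```

```text
22.27 [530.65  21.13  81.61] ydeg 12.0 tilt [ 0.0006 -0.0012] F [ 2.8 -3.8  0.3] T [-1.065 -0.361  0.029] w 0.4 q7 0.2
```

{"fn": "send_rows", "kwargs": {
  "steps": [
    [[0.001,0,0,0,0,0,1],[0,0,0,0,0,0,1]]
  ]
}}

```text
clock: 22.52
tool_pos: [530.7, 21.2, 81.7]
tcp_rot: [1.976, 2.439, -0.002]
wrist_force: [1.5, -5.6, -0.8]
gripper_width: 0.4
```

```bash
python3 s.py
```

```text
22.52 [530.65  21.24  81.66] ydeg 11.98 tilt [ 0.001  -0.0022] F [ 1.5 -5.6 -0.8] T [-1.424 -0.5    0.016] w 0.4 q7 0.2
```

{"fn": "send_rows", "kwargs": {
  "steps": [
    [[-0.005,0,0,0,0,0,1],[-0.012,0,0,0,0,0,1],[-0.013,0,-0.01,0,0,0,1],[0,0,-0.04,0,0,0,1],[0,0,-0.05,0,0,0,1]]
  ]
}}

```text
clock: 23.15
tool_pos: [535.7, -7.1, 182.4]
tcp_rot: [-1.977, -2.44, 0.002]
wrist_force: [1.6, 0.8, -0.4]
gripper_width: 0.7
```

{"fn": "send_rows", "kwargs": {
  "steps": [
    [[-0.03,-0.04,-0.05,0,0,0,1],[-0.03,-0.05,-0.03,0,0,0,1],[0,-0.05,0,0,0,0,1],[0,0,0,0,0,0,1]]
  ]
}}

```text
clock: 23.65
tool_pos: [415.6, -89.5, 255.6]
tcp_rot: [-1.98, -2.439, -0.006]
wrist_force: [0.3, 0.4, 0.8]
gripper_width: 0.6
```

```bash
python3 s.py; python3 - <<'E'
from h import *
import cv2
ims=[]
for c,(y,x) in (("top",(130,230)),("scene",(165,150))):
    f=arm.grab_frame(c); ims.append(cv2.resize(f["pixels"][y:y+230,x:x+260,::-1],None,fx=1.5 if 0 else 1.53,fy=1.53,interpolation=cv2.INTER_CUBIC))
    for t in ["drum","grip_post","knob","endstop","tin","tackbox"]:
        for r in arm.mark_of(c,t)[:1]: print(c,t,np.round(r["point"],1),round(r["conf"],2))
cv2.imwrite("pics/f.png",np.hstack(ims))
E
```

```text
23.65 [415.64 -89.54 255.58] ydeg 11.84 tilt [0.0023 0.0032] F [0.3 0.4 0.8] T [-0.1   -0.031  0.015] w 0.6 q7 0.26
top drum [644.4 -13.4  30.3] 0.83
top grip_post [526.5  45.   75.6] 0.67
top knob [ 569.3 -167.2  124.7] 0.66
top endstop [624.   67.8  13.7] 0.77
top tin [ 510.1 -349.8    4.9] 0.17
top tackbox [418.9  10.7  -3. ] 0.59
scene drum [645.1 -10.   29. ] 0.64
scene grip_post [526.7  44.   76.6] 0.86
scene knob [ 571.5 -166.3  121.8] 0.51
scene tin [ 468.5 -170.9   -5. ] 0.67
scene tackbox [418.   11.1  -0. ] 0.83
```

View pics/f.png

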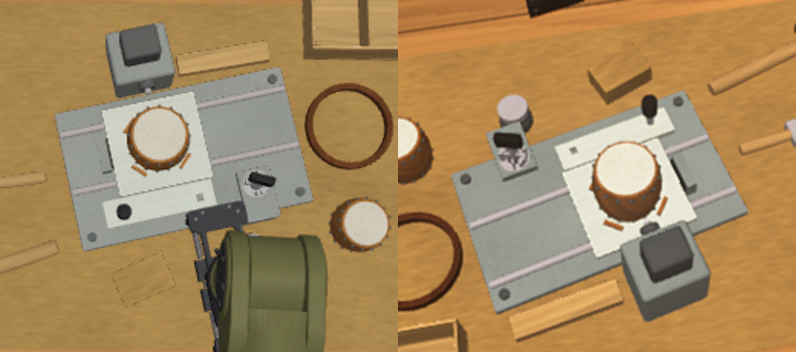

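```bash
python3 -c "
from plant import arm
print(arm.finish_job())"
```

```text
the job is handed in; nothing more can be done
None
```

The plunger is parked, the carriage is at its end stop with the drum in its seat, and I've handed the job in at about 24 s of the 72 s.

- **Knob:** I lifted it 16.5 mm and turned it counter-clockwise until I felt the stop wall at about 65°, with roughly 0.1–0.2 N m of twist. I then backed off about 2° and lowered it into the rest notch. The spring load left the gripper at 10.4 mm of lift, against the 10.5 mm expected. After release, the cameras put the knob at 122–125 mm, where parked is 123.5 mm, and it was still turned.
- **Carriage:** I pushed it by the grip post with 2–3 N. It stopped moving at the expected place, and the force rose to about 6 N, so I backed off. The final pictures put the post within about 1.5 mm of where 90 mm of travel should leave it.
- **Drum and bystanders:** The drum stands in its seat and moved about 88 mm with the carriage, which agrees with 90 mm within the camera error. The tin and tack box measured unmoved. The hoop, stave and spare drum looked undisturbed in the last picture, while the mallet and brush showed only in part.
- **Checks that disagreed:** The detector called the end stop the knob once and the spare drum the tin once, both with low confidence. The wrist camera put the grip post about 6 mm off from the other cameras. I didn't use any of these.

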